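# Sort spools, charger and driver into their trays

## Task

Put the repair bench in order: lay the two wire spools flat in the tray with two bays, the large grey one in the larger bay and the small white one in the smaller bay; stand the white charger, as it stands now, in the square tray, and lay the small screwdriver lengthways in the narrow tray with its handle toward the open end. Everything must lie wholly inside its tray or bay, flat on the floor of it. Leave the roll of black tape where it is.

Things in the scene. Friction and masses are not known exactly. Their poses are not given: they have to be found in the camera images.
- solder_spool_b: Large grey spool of solder wire standing on its flange, 50 mm diameter, 32 mm high. Origin: centre of its underside, z up along its axis; yaw means nothing.
- wick_spool: Small white spool of copper-coloured braid lying on its flange, 36 mm diameter, 14 mm high. Origin: centre of its underside, z up along its axis; yaw means nothing.
- usb_charger: White plug-in charger block with one dark socket, 42 (x) by 36 (y) by 26 mm high. Origin: centre of its underside, z up.
- driver: Small precision screwdriver lying on the bench, blue handle and thin steel blade, 78 mm long (along y), 9 mm wide, 9 mm high. Origin: centre of its underside; the handle runs from y = -15 mm to the +y end at 39 mm, the blade points to -y (y = -39 mm). Grip the handle near y = +10 mm. Which way round it is rolled about its length does not matter.
- driver_handle_end (a point): The butt end of the screwdriver's handle, 39 mm from the driver's origin along its +y.
- spool_tray: Rectangular tray with a cross wall making two unequal bays; 100 (x) by 160 (y) mm outside. Fixed, grey; walls and floor 3 mm thick, rim 14 mm above the bench. Origin: centre of its underside, z up, y along the tray. The 3 mm cross wall is centred at y = -12 mm: larger bay from y = -10.5 to +77 mm, smaller bay from y = -77 to -13.5 mm, both 94 mm wide in x.
- charger_tray: Square tray, 90 by 90 mm outside, 84 by 84 mm inside. Fixed, grey; walls and floor 3 mm thick, rim 14 mm above the bench. Origin: centre of its underside, z up, x and y parallel to its sides.
- driver_tray: Narrow tray, 76 (x) by 126 (y) mm outside, 70 mm wide inside; walls on three sides, the end at +y is open. Fixed, grey; walls and floor 3 mm thick, rim 14 mm above the bench. Origin: centre of its underside, z up, y along the tray toward the open end.
- tape_roll: Roll of black tape lying flat, 62 mm diameter, 19 mm high, brown core. It is not to be moved. Origin: centre of its underside.
Not all that is in view belongs to the job. Leave any turquoise look-alike of the usb_charger alone.

How it is judged:
At the end, for the whole second after the job is handed in: Large spool flat in the larger bay, small spool flat in the smaller bay, charger upright in the square tray, driver flat in the narrow tray (within 0.3 rad of its length, handle to the open end); each wholly inside on the floor, at rest; tape within 15 mm of its start (x of solder_spool_b in the frame of spool_tray between -0.024 and 0.024 m and y of solder_spool_b in the frame of spool_tray between 0.0125 and 0.0535 m and z of solder_spool_b in the frame of spool_tray between -0.001 and 0.0065 m and angle between each of solder_spool_b, wick_spool, usb_charger's own z axis and vertical below 0.12 rad and linear speed of each of solder_spool_b, wick_spool, usb_charger, driver below 0.02 m/s and angular speed of each of solder_spool_b, wick_spool, usb_charger, driver below 0.3 rad/s and x of wick_spool in the frame of spool_tray between -0.031 and 0.031 m and y of wick_spool in the frame of spool_tray between -0.061 and -0.0295 m and z of wick_spool in the frame of spool_tray between -0.001 and 0.0065 m and x of usb_charger in the frame of charger_tray between -0.024 and 0.024 m and y of usb_charger in the frame of charger_tray between -0.024 and 0.024 m and z of usb_charger in the frame of charger_tray between -0.001 and 0.0065 m and x of driver in the frame of driver_tray between -0.033 and 0.033 m and y of driver in the frame of driver_tray between -0.024 and 0.027 m and z of driver in the frame of driver_tray between -0.001 and 0.0135 m and angle between driver's own y axis and vertical between 1.45 and 1.69 rad and angle between the y axis of driver and the y axis of driver_tray, either way round below 0.3 rad and y of driver_handle_end in the frame of driver_tray above 0.01 m and distance of tape_roll from where it was at the start of the episode below 0.015 m); the robot touches nothing.
It fails at once if the roll of tape is pushed or carried away (moved more than 15 mm) (distance of tape_roll from where it was at the start of the episode above 0.015 m).
It also fails if it takes over 112 s, if anything falls off the work surface, if the arm or the gripper's body presses on something with over 40 N, if the wrist force passes 120 N, or if a joint passes its speed limit or range.

## Robot

A 6-joint arm with a two-finger parallel gripper is mounted at the origin on a cart in front of the work surface, level with it; the furniture and walls round the work are solid. World frame = base frame: x ahead of the robot, y to its left, z up, the work surface at z = 0. Lengths are in m, angles in rad, forces in N, time in s.
With the tool pointing down it reaches from about 0.3 to 0.875 m from the base axis. Payload 6.4 kg.
Tool frame: the origin (TCP) lies at the very end of the fingers, on their centre line; the grasp point (between the pads) lies 19 mm behind it; z points along the fingers, y is the line along which they close (so a half turn about z gives the same grasp; the last joint's range is limited). The gripper opens to 85 mm and grips with 20 to 120 N. Pads are 22 mm wide; open, the fingers measure 114 mm over their backs; the gripper's body (76 mm by 85 mm) begins 54 mm behind the grasp point. The pads swing forward as they close: fully open they stand 13 mm farther back than shut.
Start: joints at [1.123, 0.181, 1.607, -0, 1.354, -0.206], TCP at [0.138, 0.558, 0.231] pointing down, gripper open.
Joint ranges: [-2.99, 2.99], [-0.89, 2.07], [0.3, 2.58], [-1.14, 4.28], [0, 2.63], [-3.12, 3.12]. Speed limits (rad/s): [2.57, 2.57, 3.01, 3.14, 3.14, 3.14].

## Interface

Orientations are given as a unit quaternion [w, x, y, z].
In Python, from bench import ctrl, camera, calibration, order, outline_of gives the robot as it stands.
- The arm moves only by the tool move_arm, never from a script. Its argument "series" is a list that holds one entry, the list of rows, each a list of 5 numbers: the opening, from 0 (shut) to 1 (fully open), then the shift along the tool's x, y, z in mm, then the turn about the tool's z in rad. A call has exactly 10 rows; each row is the pose to reach, as a shift and turn from the pose commanded when the call began, along the tool's axes at that moment; what a row does not reach only later rows make up. A row lasts 1/12 s, in which the tool goes at most 41.7 mm and 7.16 degrees, less where a joint would pass 70% of its speed; a pose out of reach is approached as far as the arm can. A call with a gripper value outside its range is refused whole. The fingers move at their own pace and stop on an object; the grip force is fixed at half the most. Time passes only in rows, so rows that repeat a pose let the fingers close, or fill a call up. It gives the time, the measured TCP pose, the force, the opening and the grip force at its end, in the units of the state.
- ctrl.get_obs(): the state, without advancing time (a new reading comes with each control period).
- camera(name): name is "scene" or "top"; returns (picture, depth): 400x640x3 uint8, blue, green, red; 400x640 float32, m along the optical axis (not along the pixel's ray), 0 where there is no reading.
- calibration(name): a dict with "intrinsics" (3x3 intrinsics, pixels), "rvec" (rotation vector, rad) and "tvec" (3), from world to camera coordinates, as OpenCV has them. Camera axes: x right, y down, z forward; pixel columns grow to the right and rows downward; lengths in m; the calibration is good to about 2 mm. A picture is of the moment at which its call begins. calibration takes no time and is no camera call.
- order.hand_in(): hands the job in; it is judged then, once.
Trained networks look in the newest picture that a camera, given by its name, has taken for a name from the list of things; names that differ only in an ending like _2 or _b are one class to them, and where a whole thing is asked for, a point or a joint stands for the part that bears it (a point fixed in the world has none). Each returns a list of dicts, best first, with "conf" (0 to 1); they miss things now and then, are a little off and sometimes report something else, mostly with a low value. They report only what shows in the picture. A call takes as long as a camera call. They do not tell look-alikes from the thing itself.
- outline_of(target, camera): "region" (400x640 bool, what is visible of it) and "bbox" ([centre column, centre row, width, height] in pixels, round what is visible of it).
The state is a dict: "time_s": time; "q": joint angles; "dq": joint speeds; "joint_efforts": joint torques, N m; "eef_pos": TCP position; "eef_rot": TCP orientation; "wrist_force": force on the tool from outside, world axes, zero at the start; "torque": the same for the moment, N m; "opening": opening from 0.0 (shut) to 1.0 (fully open); "grasp_force": force on a finger pad.
Only numpy, scipy, OpenCV 4.12 (cv2) and the standard library are available. Lean on these libraries where they do the work, as an engineer would, in place of code of your own. Each camera call takes 0.05 s, during which the arm holds its last target. There are 200 camera calls.

## Working session

There is one attempt and no reset: what is moved stays moved. The work goes in short steps, Python scripts to look and compute and a tool call to move; the robot and the scene stay as the last step left them, time stands still between calls to the robot, and variables do not carry over. Pictures are saved under pics/ and viewed, at most 14 in all, crops included, and the job is handed in when it is done.

Besides the shell and the picture viewer there is one more tool, called after "Call:" by a JSON object that holds its "method" and its "body". move_arm: Moves the arm, as the interface text tells. Its arguments: {"type":"object","properties":{"series":{"type":"array","items":{"type":"array","items":{"type":"array","items":{"type":"number"}}}}},"required":["series"]}

```bash
mkdir -p pics; ls; cat > h.py <<'E'
import numpy as np,cv2
from bench import ctrl,camera,calibration,order,outline_of
def cal(n):
    c=calibration(n);return np.array(c["intrinsics"]),cv2.Rodrigues(np.array(c["rvec"],float))[0],np.array(c["tvec"],float).ravel()
def cloud(n,d):
    K,R,t=cal(n);v,u=np.mgrid[:d.shape[0],:d.shape[1]]
    p=np.stack([(u-K[0,2])/K[0,0]*d,(v-K[1,2])/K[1,1]*d,d],-1)
    return (p-t)@R
E
python3 - <<'E'
from h import *
for n in("scene","top"):
    im,d=camera(n);cv2.imwrite(f"pics/{n}0.png",im);np.save(n+"0.npy",d)
    K,R,t=cal(n);print(n,K[0,0],-R.T@t)
    P=cloud(n,d)
    for k in "solder_spool_b wick_spool usb_charger driver spool_tray charger_tray driver_tray tape_roll".split():
        for o in outline_of(k,n)[:3]:
            m=o["region"]&(d>0)
            if m.sum(): print(k,round(o["conf"],2),np.round(o["bbox"]),np.round(np.median(P[m],0),3),"zmax",np.round(np.percentile(P[m][:,2],95),3))
E
```

```text
pics
scene 461.74029210244163 [ 0.02237784 -0.39357618  0.796918  ]
wick_spool 0.69 [381. 262.  14.  19.] [ 0.483 -0.132  0.013] zmax 0.016
usb_charger 0.58 [350. 231.  22.  21.] [ 0.492 -0.037  0.025] zmax 0.028
usb_charger 0.53 [200. 173.  19.  12.] [0.379 0.325 0.024] zmax 0.028
driver 0.42 [426. 241.  14.  20.] [ 0.593 -0.165  0.008] zmax 0.01
spool_tray 0.57 [296. 145.  77.  52.] [0.62  0.245 0.004] zmax 0.014
charger_tray 0.7 [293. 196.  62.  44.] [0.489 0.127 0.004] zmax 0.014
driver_tray 0.58 [242. 162.  57.  41.] [0.492 0.301 0.004] zmax 0.014
tape_roll 0.76 [336. 273.  28.  27.] [ 0.4   -0.089  0.017] zmax 0.02
top 390.16936702420537 [0.38411892 0.05909473 1.10596522]
solder_spool_b 0.53 [419. 174.  22.  18.] [ 0.659 -0.239  0.031] zmax 0.035
usb_charger 0.72 [218. 272.  18.  18.] [0.388 0.329 0.025] zmax 0.029
usb_charger 0.71 [348. 231.  18.  15.] [ 0.499 -0.031  0.025] zmax 0.029
driver 0.42 [390. 196.  15.   9.] [ 0.602 -0.161  0.008] zmax 0.012
spool_tray 0.59 [249. 187.  54.  36.] [0.625 0.245 0.003] zmax 0.014
charger_tray 0.58 [291. 229.  34.  38.] [0.493 0.126 0.003] zmax 0.014
driver_tray 0.95 [227. 231.  50.  33.] [0.496 0.302 0.003] zmax 0.013
tape_roll 0.57 [366. 261.  18.  19.] [ 0.408 -0.086  0.017] zmax 0.021
```

```bash
python3 - <<'E'
import cv2
a=cv2.imread("pics/top0.png")[140:320,180:450];cv2.imwrite("pics/tc.png",cv2.resize(a,None,fx=2.96,fy=2.96,interpolation=cv2.INTER_CUBIC))
a=cv2.imread("pics/scene0.png")[100:300,170:470];cv2.imwrite("pics/sc.png",cv2.resize(a,None,fx=2.66,fy=2.66,interpolation=cv2.INTER_CUBIC))
E
```

```text
(no output)
```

View pics/tc.png

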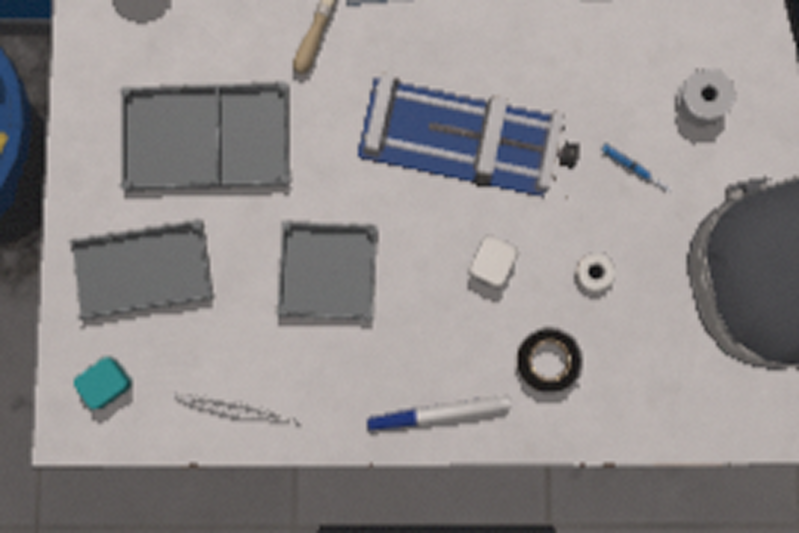

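View pics/sc.png

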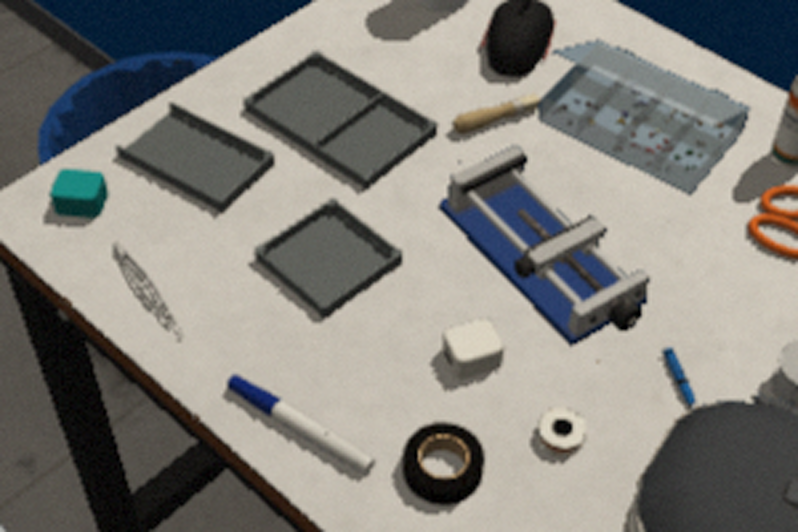

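```bash
python3 - <<'E'
from h import *
P={n:cloud(n,np.load(n+"0.npy")) for n in("scene","top")}
I={n:cv2.imread(f"pics/{n}0.png") for n in P}
def sel(n,c,r,z0,z1):
    p=P[n];m=(np.hypot(p[...,0]-c[0],p[...,1]-c[1])<r)&(p[...,2]>z0)&(p[...,2]<z1)
    return p[m]
R=lambda x:np.round(x,4).tolist()
for n in P:
    print(n,"table z",R(np.median(sel(n,(.42,.12),.03,-.02,.02)[:,2])))
    for k,c,r,z0,z1 in [("spool",(.659,-.239),.04,.026,.045),("wick",(.487,-.131),.03,.010,.03),("chg",(.496,-.034),.04,.021,.04),("driver",(.60,-.163),.055,.0045,.02),("tape",(.405,-.087),.05,.014,.03),
      ("st",(.622,.245),.11,.0095,.025),("ct",(.491,.126),.075,.0095,.025),("dt",(.495,.302),.085,.0095,.025)]:
        q=sel(n,c,r,z0,z1)
        if len(q)<5: print(k,len(q));continue
        rc=cv2.minAreaRect((q[:,:2]*1000).astype(np.float32))
        print(k,len(q),"mean",R(q.mean(0)),"rect",[np.round(x,1).tolist() for x in rc])
    for a,b in((.76,-.38),(.45,-.3),(.5,-.25)):
        q=sel(n,(a,b),.08,.03,1);print("obst",a,b,len(q),R(q.min(0)) if len(q) else"",R(q.max(0)) if len(q) else "")
# driver tray wall map
q=np.vstack([sel(n,(.495,.302),.085,.0095,.025) for n in P]);H,_,_=np.histogram2d(q[:,0],q[:,1],bins=[np.arange(.42,.571,.01),np.arange(.22,.391,.01)]);print(H.astype(int))
E
```

```text
scene table z -0.0
spool 380 mean [0.656, -0.2402, 0.0317] rect [[656.0, -239.8], [50.7, 46.9], 32.3]
wick 212 mean [0.4865, -0.1304, 0.0139] rect [[486.8, -130.5], [34.2, 34.8], 84.5]
chg 278 mean [0.4941, -0.033, 0.0255] rect [[495.6, -32.5], [37.3, 43.2], 63.6]
driver 87 mean [0.593, -0.1645, 0.0081] rect [[597.0, -151.8], [78.3, 24.5], 77.9]
tape 477 mean [0.4018, -0.0852, 0.0178] rect [[402.5, -84.9], [61.7, 59.0], 61.1]
st 445 mean [0.6081, 0.243, 0.0128] rect [[597.0, 235.6], [161.1, 183.6], 7.7]
ct 271 mean [0.4861, 0.1242, 0.0129] rect [[488.1, 126.0], [94.3, 92.1], 87.5]
dt 261 mean [0.5034, 0.2882, 0.0127] rect [[513.2, 305.3], [127.7, 126.6], 9.3]
obst 0.76 -0.38 176 [0.7611, -0.4595, 0.0302] [0.8237, -0.4275, 0.0375]
obst 0.45 -0.3 7822 [0.3905, -0.38, 0.0301] [0.5295, -0.22, 0.136]
obst 0.5 -0.25 3354 [0.4201, -0.3298, 0.0525] [0.565, -0.2107, 0.136]
top table z -0.0007
spool 234 mean [0.6615, -0.2407, 0.0318] rect [[661.7, -240.2], [46.5, 48.9], 85.7]
wick 123 mean [0.4915, -0.1306, 0.0138] rect [[491.5, -131.7], [33.9, 32.7], 46.0]
chg 184 mean [0.5005, -0.0319, 0.025
[... 776 characters left out ...]
 0  0  0  0  0  0  0  0  2  2  6  7 11  6  0  0  0]
 [ 0  1  2  6  6  8  9  9 12  8  5  2  1  2  0  0  0]
 [ 0 15 12  5  5  4  3  0  0  0  0  0  0  0  0  0  0]
 [ 0 11  1  0  0  0  0  0  0  0  0  0  0  0  0  0  0]
 [ 0  8  2  0  0  0  0  0  0  0  0  0  0  0  0  0  0]
 [ 0  5  7  0  0  0  0  0  0  0  0  0  0  0  0  0  0]
 [ 0  0  9  0  0  0  0  0  0  0  0  0  0  0  0  0  0]
 [ 0  0 12  0  0  0  0  0  0  0  1  2  8  5  7  0  0]
 [ 0  0 10  0  3  4  5  9  8 10  9  7  6  4  4  0  0]
 [ 0  0 14 10  9  4  5  5  3  0  0  0  0  0  0  0  0]
 [ 0  0  1  2  0  0  0  0  0  0  0  0  0  0  0  0  0]
 [ 0  0  0  0  0  0  0  0  0  0  0  0  0  0  0  0  0]
 [ 0  0  0  1  6  7  4  6  7  7  3  0  0  0  0  0  0]]
```

```bash
python3 - <<'E'
from h import *
from scipy.optimize import least_squares
for n in("scene","top"):
    d=np.load(n+"0.npy");p=cloud(n,d);im=cv2.imread(f"pics/{n}0.png")
    camera(n)
    for k in("spool_tray","charger_tray","driver_tray"):
        o=outline_of(k,n)
        m=cv2.dilate(o[0]["region"].astype(np.uint8),np.ones((5,5)))>0
        q=p[m&(p[...,2]>.0095)&(p[...,2]<.02)][:,:2]
        if k=="driver_tray":
            def f(v):
                c,s=np.cos(v[2]),np.sin(v[2]);l=(q-v[:2])@np.array([[c,-s],[s,c]])
                return np.minimum.reduce([abs(abs(l[:,0])-.0365),np.hypot(l[:,1]+.0615,np.maximum(abs(l[:,0])-.0365,0))])
            r=least_squares(f,[*np.add(q.mean(0),[-.005,.01]),.1],loss="soft_l1",f_scale=.003);print(n,k,len(q),np.round(r.x,4),"rms",np.sqrt((f(r.x)**2).mean()).round(4))
        else:
            rc=cv2.minAreaRect((q*1000).astype(np.float32));print(n,k,len(q),np.round(rc[0],1),np.round(rc[1],1),round(rc[2],1))
            if k=="spool_tray":
                H,_=np.histogram(q[:,1][abs(q[:,0]-rc[0][0]/1e3)<.035],bins=np.arange(.15,.34,.005));print(H)
    b=(im[...,0].astype(int)-im[...,2]>50)&(np.hypot(p[...,0]-.597,p[...,1]+.163)<.05)&(p[...,1]<-.13)
    q=p[b];v=cv2.fitLine(q[:,:2].astype(np.float32),cv2.DIST_L2,0,.01,.01).ravel();t=(q[:,:2]-v[2:])@v[:2]
    print("handle",len(q),np.round(v,3),np.round([t.min(),t.max()],3),np.round(q[:,2].max(),4))
    m=(np.hypot(p[...,0]-.597,p[...,1]+.163)<.055)&(p[...,2]>.003)&(p[...,2]<.02)&(p[...,1]<-.135);q2=p[m];t=(q2[:,:2]-v[2:])@v[:2];e=(q2[:,:2]-v[2:])@[-v[1],v[0]];t=t[abs(e)<.006];print("all",np.round([t.min(),t.max()],3))
    if n=="top":
        g=np.zeros((14,22),int);ii=((p[...,0]-.25)/.05).astype(int);jj=((p[...,1]+.6)/.05).astype(int)
        ok=(ii>=0)&(ii<14)&(jj>=0)&(jj<22)&(d>0)&(p[...,0]>.25)&(p[...,1]>-.6)
        np.maximum.at(g,(ii[ok],jj[ok]),(p[...,2][ok]*1000).astype(int));print("rows x from .25, cols y from -.6, step .05");print(g)
o=ctrl.get_obs();print(o["eef_pos"],o["eef_rot"],o["opening"],o["time_s"])
E
```

```text
scene spool_tray 389 [617.9 244.6] [103.6 162.9] 2.0
[ 0  0 12 27  0  0  0  0  0  0  0  0  0  0  0  6 34  3  0  0  0  0  0  0
  0  0  0  0  0  0  0  0  0  5 36  2  0  0]
scene charger_tray 215 [489.1 301.1] [ 79.4 126.3] 9.8
scene driver_tray 215 [0.4884 0.3024 0.1609] rms 0.0015
handle 58 [ 0.547  0.837  0.593 -0.166] [-0.025  0.026] 0.0114
all [-0.026  0.03 ]
top spool_tray 268 [623.6 243.6] [101.1 159.8] 2.2
[ 0  0 18 15  0  0  0  0  0  0  0  0  0  0  0  1 25  0  0  0  0  0  0  0
  0  0  0  0  0  0  0  0  0  1 31  0  0  0]
top charger_tray 153 [493.1 124.9] [90.4 90.1] 87.6
top driver_tray 144 [0.4941 0.3017 0.1601] rms 0.0013
handle 30 [ 0.54   0.842  0.599 -0.163] [-0.025  0.025] 0.0135
all [-0.049  0.026]
rows x from .25, cols y from -.6, step .05
[[  0   0   0   4   0   0   0   0   0   0   0   0   0   0   0   0   0   0
    0   0   0   0]
 [ 25  24  23  11   4   4   3   4   4   3   4   4  11  15   4   4   4   5
    4   5   0   0]
 [ 26  26  26  10   4  98  55   4   5  20  23  17  18  17   5  10  10  10
   30  30   0   0]
 [ 27  27  27 108 129 130 132 127   4  21  23   6   4  15
[... 385 characters left out ...]
  7
   17   6   0   0]
 [267 477 266 597 635  16 689 626   5 667  15  50  36  52  21  20  18  18
   18   4   0   0]
 [  5   5   4   9 665 693 692 691 690 689 687 686 685 684 683 682 681 680
  680 678   0   0]
 [  4  38  39  39  13  15   5   6  13  13  77  85  82  81  79  37  33   5
    5   5   0   0]
 [  5  36  47  40   6   5   4  11  12  15  70  73  71  67  64  42  41 125
  125   6   0   0]
 [  5   5  40  40   5   6   8  10   5 120 142  48  46  45  39  35  37 124
  124   7   0   0]
 [100   5  38  37   7   5   6   6   5   6   5   6   6   5   5   5   6 251
  258   5   0   0]]
[0.13765892 0.55828995 0.23128739] [3.87492580e-06 1.20580844e-01 9.92703511e-01 4.61618158e-06] 1.003404831026641 1.3
```

```bash
cat > go.py <<'E'
import sys,numpy as np
from bench import ctrl
from scipy.spatial.transform import Rotation as R
def go(*targets):
    o=ctrl.get_obs();w,x,y,z=o["eef_rot"];M=R.from_quat([x,y,z,w]).as_matrix();psi=np.arctan2(-M[0,1],M[1,1])
    print("now",np.round(o["eef_pos"],4),"psi",round(psi,3),"q6",round(o["q"][5],2),"op",round(o["opening"],3),"gf",round(o["grasp_force"],1),"t",round(o["time_s"],2),"tilt",round(M[2,2],4))
    for t in targets:
        print(t,np.round(M.T@(np.array(t[:3])-o["eef_pos"])*1000,1),"turn",round(-(t[3]-psi),3))
if __name__=="__main__": go(*[tuple(float(v) for v in a.split(",")) for a in sys.argv[1:]])
E
python3 go.py .498,-.0324,.12,-.445 .498,-.0324,.008,-.445
```

```text
now [0.1377 0.5583 0.2313] psi -0.242 q6 -0.21 op 1.003 gf 0.0 t 1.3 tilt -1.0
(0.498, -0.0324, 0.12, -0.445) [-491.3 -487.2  111.3] turn 0.203
(0.498, -0.0324, 0.008, -0.445) [-491.3 -487.2  223.3] turn 0.203
```

Candidates in the top picture:
- Charger: white block at (347,229), turquoise look-alike at (214,270). I choose the white one.
- Large spool: grey spool at (419,174). A grey disc at (228,142) could be mistaken for it.
- Small spool: (381,232), versus the tape roll at (366,261).
- Driver: blue one at (392,196). The pen at (328,281) and the wooden-handled tool at (286,153) could be mistaken for it.

I'll check these choices in one close crop.

```bash
python3 - <<'E'
import cv2
a=cv2.imread("pics/top0.png")[160:280,330:440];cv2.imwrite("pics/close.png",cv2.resize(a,None,fx=5,fy=5,interpolation=cv2.INTER_CUBIC))
E
```

```text
(no output)
```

View pics/close.png

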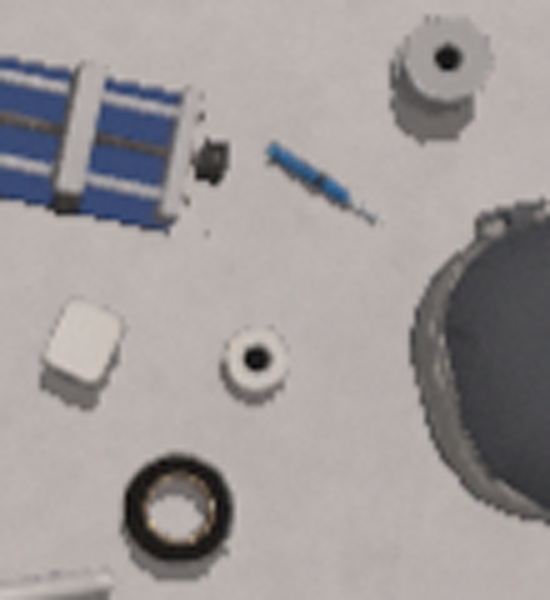

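Call:
{"method": "move_arm", "body": {"series": [[[1, -300, -297, 70, 0.2], [1, -300, -297, 70, 0.2], [1, -300, -297, 70, 0.2], [1, -300, -297, 70, 0.2], [1, -300, -297, 70, 0.2], [1, -300, -297, 70, 0.2], [1, -300, -297, 70, 0.2], [1, -300, -297, 70, 0.2], [1, -300, -297, 70, 0.2], [1, -300, -297, 70, 0.2]]]}}

```text
time_s: 2.13
eef_pos: [0.3528, 0.2058, 0.1633]
eef_rot: [0.001, 0.219, 0.976, 0.0]
wrist_force: [0.8, -0.6, -0.6]
opening: 0.999
grasp_force: 0.0
```

```bash
python3 go.py .498,-.0324,.12,-.445 .498,-.0324,.008,-.445
```

```text
now [0.3528 0.2058 0.1633] psi -0.442 q6 -0.89 op 0.999 gf 0.0 t 2.13 tilt -1.0
(0.498, -0.0324, 0.12, -0.445) [-233.  -153.4   43.4] turn 0.003
(0.498, -0.0324, 0.008, -0.445) [-232.9 -153.5  155.4] turn 0.003
```

The crop confirms the white charger at (347,229), the wick spool at (381,232), the driver with its handle to the upper left at (392,196), and the grey spool at (419,174).

Call:
{"method": "move_arm", "body": {"series": [[[1, -225, -148, 43, 0], [1, -225, -148, 43, 0], [1, -225, -148, 43, 0], [1, -225, -148, 43, 0], [1, -225, -148, 43, 0], [1, -225, -148, 43, 0], [1, -225, -148, 43, 0], [1, -225, -148, 43, 0], [1, -225, -148, 43, 0], [1, -225, -148, 43, 0]]]}}

```text
time_s: 2.97
eef_pos: [0.4916, -0.0219, 0.12]
eef_rot: [-0.0, 0.219, 0.976, 0.0]
wrist_force: [-0.5, 0.5, -0.5]
opening: 0.997
grasp_force: 0.0
```

```bash
python3 go.py .498,-.0324,.008,-.445
```

```text
now [ 0.4916 -0.0219  0.12  ] psi -0.442 q6 -1.42 op 0.997 gf 0.0 t 2.97 tilt -1.0
(0.498, -0.0324, 0.008, -0.445) [-10.4  -6.8 111.9] turn 0.003
```

Call:
{"method": "move_arm", "body": {"series": [[[1, -9, -5, 30, 0], [1, -9, -5, 70, 0], [1, -9, -5, 105, 0], [1, -9, -5, 112, 0], [1, -9, -5, 112, 0], [0, -9, -5, 112, 0], [0, -9, -5, 112, 0], [0, -9, -5, 112, 0], [0, -9, -5, 112, 0], [0, -9, -5, 112, 0]]]}}

```text
time_s: 3.8
eef_pos: [0.4999, -0.0312, 0.0103]
eef_rot: [0.002, 0.219, 0.976, -0.0]
wrist_force: [-0.8, 1.3, 8.1]
opening: 0.409
grasp_force: 60.6
```

```bash
python3 go.py .498,-.0324,.008,-.445
```

```text
now [ 0.4999 -0.0312  0.0103] psi -0.442 q6 -1.43 op 0.409 gf 60.6 t 3.8 tilt -1.0
(0.498, -0.0324, 0.008, -0.445) [ 1.2 -1.9  2.3] turn 0.003
```

Call:
{"method": "move_arm", "body": {"series": [[[0, 0, 0, -40, 0], [0, 0, 0, -75, 0], [0, 75, 138, -75, -0.4], [0, 75, 138, -75, -0.4], [0, 75, 138, -75, -0.4], [0, 75, 138, -75, -0.4], [0, 75, 138, -75, -0.4], [0, 75, 138, -75, -0.4], [0, 75, 138, -75, -0.4], [0, 75, 138, -75, -0.4]]]}}

```text
time_s: 4.63
eef_pos: [0.4897, 0.1251, 0.0834]
eef_rot: [0.0, 0.022, 1.0, -0.0]
wrist_force: [0.7, -0.1, -0.5]
opening: 0.409
grasp_force: 60.3
```

```bash
python3 go.py .491,.1255,.014,-.04
```

```text
now [0.4897 0.1251 0.0834] psi -0.043 q6 -1.51 op 0.409 gf 60.3 t 4.63 tilt -1.0
(0.491, 0.1255, 0.014, -0.04) [-1.2  0.5 69.4] turn -0.003
```

Call:
{"method": "move_arm", "body": {"series": [[[0, -1, 0, 30, 0], [0, -1, 0, 55, 0], [0, -1, 0, 66, 0], [0, -1, 0, 70, 0], [0, -1, 0, 70, 0], [0.58, -1, 0, 70, 0], [0.58, -1, 0, 70, 0], [0.58, -1, 0, 70, 0], [0.58, -1, 0, 40, 0], [0.58, -1, 0, 0, 0]]]}}

```text
time_s: 5.47
eef_pos: [0.487, 0.1256, 0.0806]
eef_rot: [-0.004, 0.021, 1.0, -0.0]
wrist_force: [1.5, -0.2, 0.0]
opening: 0.58
grasp_force: 0.0
```

```bash
python3 go.py .489,-.1308,.12,-.3
```

```text
now [0.487  0.1256 0.0806] psi -0.043 q6 -1.51 op 0.58 gf 0.0 t 5.47 tilt -1.0
(0.489, -0.1308, 0.12, -0.3) [ -12.5 -256.1  -39.4] turn 0.257
```

Call:
{"method": "move_arm", "body": {"series": [[[0.65, 0, 0, -30, 0.12], [0.65, -13, -256, -40, 1.49], [0.65, -13, -256, -40, 1.49], [0.65, -13, -256, -40, 1.49], [0.65, -13, -256, -40, 1.49], [0.65, -13, -256, -40, 1.49], [0.65, -13, -256, -40, 1.49], [0.65, -13, -256, -40, 1.49], [0.65, -13, -256, -40, 1.49], [0.65, -13, -256, -40, 1.49]]]}}

```text
time_s: 6.3
eef_pos: [0.4925, -0.132, 0.1233]
eef_rot: [0.0, 0.604, 0.797, 0.0]
wrist_force: [1.0, 0.0, 0.3]
opening: 0.651
grasp_force: 0.0
```

```bash
python3 go.py .489,-.1308,.002,-1.536
```

```text
now [ 0.4925 -0.132   0.1233] psi -1.296 q6 -0.77 op 0.651 gf 0.0 t 6.3 tilt -1.0
(0.489, -0.1308, 0.002, -1.536) [  2.2  -3.1 121.3] turn 0.24
```

Call:
{"method": "move_arm", "body": {"series": [[[0.65, 2, -3, 35, 0.12], [0.65, 2, -3, 75, 0.24], [0.65, 2, -3, 105, 0.24], [0.65, 2, -3, 118, 0.24], [0.65, 2, -3, 122, 0.24], [0.65, 2, -3, 122, 0.24], [0, 2, -3, 122, 0.24], [0, 2, -3, 122, 0.24], [0, 2, -3, 122, 0.24], [0, 2, -3, 122, 0.24]]]}}

```text
time_s: 7.13
eef_pos: [0.4906, -0.13, 0.003]
eef_rot: [0.002, 0.691, 0.723, 0.0]
wrist_force: [-1.4, 0.3, 7.6]
opening: 0.386
grasp_force: 59.7
```

```bash
python3 go.py .489,-.1308,.09,-1.536 .6225,.199,.09,-1.536
```

```text
now [ 0.4906 -0.13    0.003 ] psi -1.527 q6 -0.54 op 0.386 gf 59.7 t 7.13 tilt -1.0
(0.489, -0.1308, 0.09, -1.536) [ -0.9  -1.4 -87. ] turn 0.009
(0.6225, 0.199, 0.09, -1.536) [322.7 146.5 -87.2] turn 0.009
```

Call:
{"method": "move_arm", "body": {"series": [[[0, 0, 0, -40, 0], [0, 0, 0, -80, 0], [0, 20, 9, -110, 0], [0, 323, 146, -110, 0], [0, 323, 146, -110, 0], [0, 323, 146, -110, 0], [0, 323, 146, -110, 0], [0, 323, 146, -110, 0], [0, 323, 146, -110, 0], [0, 323, 146, -110, 0]]]}}

```text
time_s: 7.97
eef_pos: [0.6063, 0.1642, 0.1121]
eef_rot: [0.001, 0.691, 0.723, 0.001]
wrist_force: [0.8, -1.5, -1.7]
opening: 0.386
grasp_force: 60.3
```

```bash
python3 go.py .6225,.199,.006,-1.536
```

```text
now [0.6063 0.1642 0.1121] psi -1.527 q6 0.03 op 0.386 gf 60.3 t 7.97 tilt -1.0
(0.6225, 0.199, 0.006, -1.536) [ 34.1  17.5 106.1] turn 0.009
```

Call:
{"method": "move_arm", "body": {"series": [[[0, 29, 15, 0, 0], [0, 29, 15, 0, 0], [0, 29, 15, 30, 0], [0, 29, 15, 60, 0], [0, 29, 15, 70, 0], [0, 29, 15, 70, 0], [0, 29, 15, 70, 0], [0, 29, 15, 70, 0], [0, 29, 15, 70, 0], [0, 29, 15, 70, 0]]]}}

```text
time_s: 8.8
eef_pos: [0.6208, 0.1915, 0.0432]
eef_rot: [0.001, 0.691, 0.722, 0.001]
wrist_force: [-0.5, 0.4, -0.5]
opening: 0.389
grasp_force: 60.3
```

```bash
python3 go.py .6225,.199,.006,-1.536
```

```text
now [0.6208 0.1915 0.0432] psi -1.527 q6 0.07 op 0.389 gf 60.3 t 8.8 tilt -1.0
(0.6225, 0.199, 0.006, -1.536) [ 7.4  1.9 37.2] turn 0.009
```

Call:
{"method": "move_arm", "body": {"series": [[[0, 7, 2, 0, 0], [0, 7, 2, 20, 0], [0, 7, 2, 33, 0], [0, 7, 2, 37, 0], [0, 7, 2, 37, 0], [0.55, 7, 2, 37, 0], [0.55, 7, 2, 37, 0], [0.55, 7, 2, 37, 0], [0.55, 7, 2, 0, 0], [0.55, 7, 2, -40, 0]]]}}

```text
time_s: 9.63
eef_pos: [0.6178, 0.1981, 0.0779]
eef_rot: [-0.003, 0.691, 0.722, -0.003]
wrist_force: [0.6, 0.5, -0.3]
opening: 0.552
grasp_force: 0.0
```

```bash
python3 go.py .595,-.166,.12,-.574; python3 - <<'E'
from h import *
d={}
for n in("scene","top"):
    im,d=camera(n);cv2.imwrite(f"pics/{n}1.png",im);p=cloud(n,d)
    for k in("wick_spool","usb_charger","solder_spool_b"):
        for o in outline_of(k,n)[:2]:
            q=p[o["region"]&(d>0)];zt=np.percentile(q[:,2],90);t=q[q[:,2]>zt-.006]
            if len(t): print(n,k,round(o["conf"],2),np.round(cv2.minAreaRect((t[:,:2]*1000).astype(np.float32))[0],1),np.round(t.mean(0),4))
a=cv2.imread("pics/scene1.png")[100:300,170:470];cv2.imwrite("pics/sc1.png",cv2.resize(a,None,fx=2.66,fy=2.66,interpolation=cv2.INTER_CUBIC))
E
```

```text
now [0.6178 0.1981 0.0779] psi -1.527 q6 0.08 op 0.552 gf 0.0 t 9.63 tilt -1.0
(0.595, -0.166, 0.12, -0.574) [-362.8  -39.   -41.5] turn -0.953
scene wick_spool 0.72 [620.2 197.1] [0.6191 0.1977 0.0169]
scene usb_charger 0.86 [382.1 332.2] [0.381  0.3303 0.0255]
scene usb_charger 0.71 [486.1 124.4] [0.485  0.1227 0.0283]
scene solder_spool_b 0.84 [ 622.  -253.9] [ 0.6546 -0.2406  0.0328]
top usb_charger 0.49 [492.  124.7] [0.4915 0.1242 0.0287]
top solder_spool_b 0.77 [ 660.4 -240.1] [ 0.6601 -0.2399  0.032 ]
```

View pics/sc1.png

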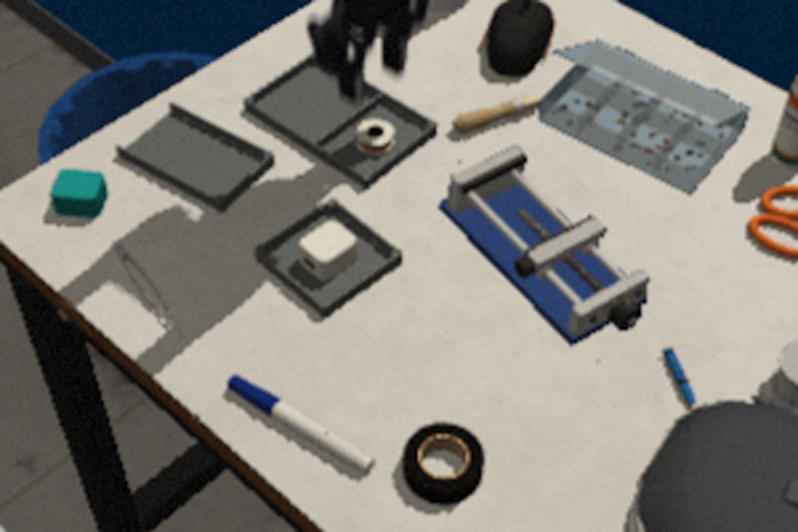

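White charger is in the square tray (crop 328,248) and the wick spool in the smaller bay (376,135), both at floor height. The tape is untouched. Next is the driver.

```bash
python3 go.py .595,-.166,.1,-2.145
```

```text
now [0.6198 0.1984 0.0793] psi -1.527 q6 0.08 op 0.55 gf 0.0 t 10.03 tilt -1.0
(0.595, -0.166, 0.1, -2.145) [-363.   -40.8  -20.4] turn 0.618
```

Call:
{"method": "move_arm", "body": {"series": [[[0.55, 0, 0, -30, 0], [0.35, -363, -39, -35, 0.62], [0.35, -363, -39, -35, 0.62], [0.35, -363, -39, -35, 0.62], [0.35, -363, -39, -35, 0.62], [0.35, -363, -39, -35, 0.62], [0.35, -363, -39, -35, 0.62], [0.35, -363, -39, -35, 0.62], [0.35, -363, -39, -35, 0.62], [0.35, -363, -39, -35, 0.62]]]}}

```text
time_s: 10.87
eef_pos: [0.5968, -0.1687, 0.1148]
eef_rot: [-0.001, 0.879, 0.477, -0.001]
wrist_force: [-0.4, 0.1, 0.6]
opening: 0.347
grasp_force: 0.0
```

```bash
python3 go.py .595,-.166,.04,-2.145
```

```text
now [ 0.5968 -0.1687  0.1148] psi -2.148 q6 0.11 op 0.347 gf 0.0 t 10.87 tilt -1.0
(0.595, -0.166, 0.04, -2.145) [ 1.3 -2.8 74.8] turn -0.003
```

Call:
{"method": "move_arm", "body": {"series": [[[0.35, 1, -3, 35, 0], [0.35, 1, -3, 70, 0], [0.35, 1, -3, 98, 0], [0.35, 1, -3, 109, 0], [0.35, 1, -3, 113, 0], [0.35, 1, -3, 113, 0], [0, 1, -3, 113, 0], [0, 1, -3, 113, 0], [0, 1, -3, 113, 0], [0, 1, -3, 113, 0]]]}}

```text
time_s: 11.7
eef_pos: [0.5975, -0.1637, 0.0048]
eef_rot: [0.001, 0.879, 0.477, 0.001]
wrist_force: [-0.4, 1.1, 3.7]
opening: 0.072
grasp_force: 59.2
```

```bash
python3 go.py .482,.365,.12,-1.411
```

```text
now [ 0.5975 -0.1637  0.0048] psi -2.147 q6 0.12 op 0.072 gf 59.2 t 11.7 tilt -1.0
(0.482, 0.365, 0.12, -1.411) [ 380.6 -384.3 -116.2] turn -0.736
```

```bash
python3 go.py .489,.314,.12,-1.411
```

```text
now [ 0.5975 -0.1637  0.0048] psi -2.147 q6 0.12 op 0.072 gf 59.2 t 11.7 tilt -1.0
(0.489, 0.314, 0.12, -1.411) [ 341.7 -350.7 -116.1] turn -0.736
```

Call:
{"method": "move_arm", "body": {"series": [[[0, 0, 0, -40, 0], [0, 0, 0, -80, 0], [0, 5, -5, -115, 0], [0, 342, -351, -115, -0.74], [0, 342, -351, -115, -0.74], [0, 342, -351, -115, -0.74], [0, 342, -351, -115, -0.74], [0, 342, -351, -115, -0.74], [0, 342, -351, -115, -0.74], [0, 342, -351, -115, -0.74]]]}}

```text
time_s: 12.53
eef_pos: [0.5297, 0.13, 0.1189]
eef_rot: [0.001, 0.644, 0.765, 0.0]
wrist_force: [2.0, 0.7, -0.4]
opening: 0.076
grasp_force: 58.8
```

```bash
python3 go.py .489,.314,.06,-1.411
```

```text
now [0.5297 0.13   0.1189] psi -1.401 q6 -0.15 op 0.076 gf 58.8 t 12.53 tilt -1.0
(0.489, 0.314, 0.06, -1.411) [188.3  -9.   58.8] turn 0.01
```

Call:
{"method": "move_arm", "body": {"series": [[[0, 188, -9, 0, 0.01], [0, 188, -9, 0, 0.01], [0, 188, -9, 0, 0.01], [0, 188, -9, 0, 0.01], [0, 188, -9, 0, 0.01], [0, 188, -9, 35, 0.01], [0, 188, -9, 60, 0.01], [0, 188, -9, 60, 0.01], [0, 188, -9, 60, 0.01], [0, 188, -9, 60, 0.01]]]}}

```text
time_s: 13.37
eef_pos: [0.4917, 0.3122, 0.0596]
eef_rot: [0.0, 0.651, 0.759, 0.001]
wrist_force: [0.1, 0.1, 0.0]
opening: 0.07
grasp_force: 58.8
```

```bash
python3 go.py .489,.314,.008,-1.411; python3 - <<'E'
from h import *
for n in("scene",):
    im,d=camera(n);cv2.imwrite("pics/d2.png",cv2.resize(im[90:240,170:370],None,fx=4,fy=4,interpolation=cv2.INTER_CUBIC))
E
```

```text
now [0.4917 0.3122 0.0596] psi -1.417 q6 0.21 op 0.07 gf 58.8 t 13.37 tilt -1.0
(0.489, 0.314, 0.008, -1.411) [ 2.1 -2.5 51.6] turn -0.006
```

View pics/d2.png

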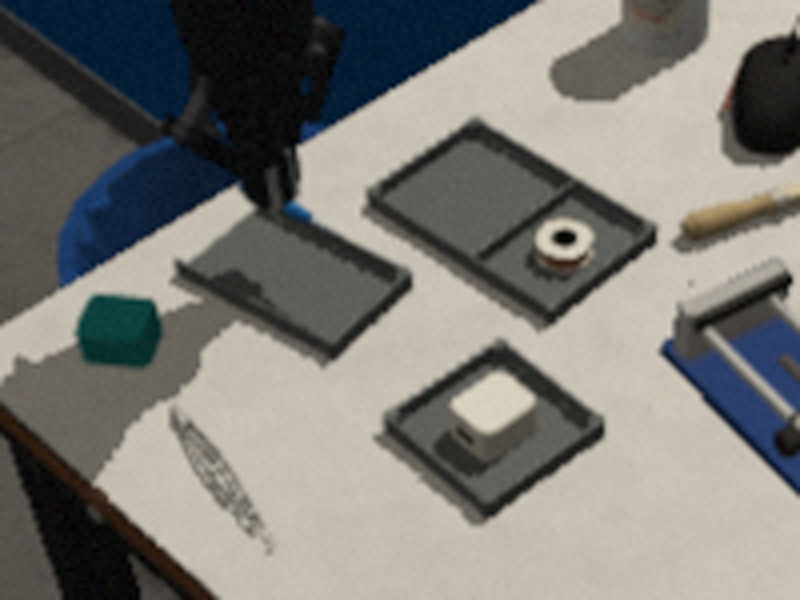

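The driver is held level, with the blue handle at (295,208) and the blade pointing away from the open end.

Call:
{"method": "move_arm", "body": {"series": [[[0, 2, -2, 25, 0], [0, 2, -2, 43, 0], [0, 2, -2, 51, 0], [0, 2, -2, 52, 0], [0, 2, -2, 52, 0], [0.25, 2, -2, 52, 0], [0.25, 2, -2, 52, 0], [0.25, 2, -2, 40, 0], [0.25, 2, -2, 0, 0], [0.3, 2, -2, -40, 0]]]}}

```text
time_s: 14.25
eef_pos: [0.4867, 0.313, 0.0982]
eef_rot: [-0.001, 0.651, 0.759, -0.002]
wrist_force: [1.1, 0.3, 0.3]
opening: 0.302
grasp_force: 0.0
```

```bash
python3 go.py .6588,-.2402,.13,-1.536
```

```text
now [0.4867 0.313  0.0982] psi -1.417 q6 0.21 op 0.302 gf 0.0 t 14.25 tilt -1.0
(0.6588, -0.2402, 0.13, -1.536) [-573.1   85.2  -31.7] turn 0.119
```

Call:
{"method": "move_arm", "body": {"series": [[[0.3, -390, 58, -32, 0.119], [0.5, -390, 58, -32, 0.119], [0.75, -390, 58, -32, 0.119], [0.75, -390, 58, -32, 0.119], [0.75, -390, 58, -32, 0.119], [0.75, -390, 58, -32, 0.119], [0.75, -390, 58, -32, 0.119], [0.75, -390, 58, -32, 0.119], [0.75, -390, 58, -32, 0.119], [0.75, -390, 58, -32, 0.119]]]}}

```text
time_s: 15.08
eef_pos: [0.6073, -0.0678, 0.1325]
eef_rot: [0.002, 0.696, 0.718, 0.0]
wrist_force: [0.3, -0.2, 0.8]
opening: 0.749
grasp_force: 0.0
```

```bash
python3 go.py .6588,-.2402,.13,-1.536;  python3 - <<'E'
from h import *
for n in("scene","top"):
    im,d=camera(n);cv2.imwrite(f"pics/{n}3.png",im);p=cloud(n,d)
    m=(im[...,0].astype(int)-im[...,2]>35)&(np.hypot(p[...,0]-.49,p[...,1]-.302)<.075)&(p[...,2]>.003)
    q=p[m]
    if len(q)>5:
        v=cv2.fitLine(q[:,:2].astype(np.float32),cv2.DIST_L2,0,.01,.01).ravel();t=(q[:,:2]-v[2:])@v[:2]
        print(n,len(q),np.round(v,3),np.round([t.min(),t.max()],3),np.round(q[:,2].max(),4))
cv2.imwrite("pics/d3.png",cv2.resize(cv2.imread("pics/scene3.png")[90:240,170:370],None,fx=4,fy=4,interpolation=cv2.INTER_CUBIC))
p=cloud("top",np.load("top0.npy"))
m=(p[...,2]>.05)&(p[...,2]<.3)&(p[...,1]<-.15)&(p[...,1]>-.33)&(p[...,0]>.5)&(p[...,0]<.68);q=p[m]
for a in np.arange(-.33,-.15,.03):
    s=q[(q[:,1]>a)&(q[:,1]<a+.03)];print(round(a,2),s[:,0].max().round(3) if len(s) else None)
E
```

```text
now [ 0.6073 -0.0678  0.1325] psi -1.539 q6 -0.34 op 0.749 gf 0.0 t 15.08 tilt -1.0
(0.6588, -0.2402, 0.13, -1.536) [-173.9   46.     3.1] turn -0.003
scene 60 [ 0.154 -0.988  0.487  0.311] [-0.026  0.026] 0.0158
top 51 [ 0.141 -0.99   0.493  0.314] [-0.024  0.026] 0.0158
-0.33 0.583
-0.3 0.569
-0.27 0.567
-0.24 0.562
-0.21 0.501
-0.18 None
-0.15 None
```

View pics/d3.png

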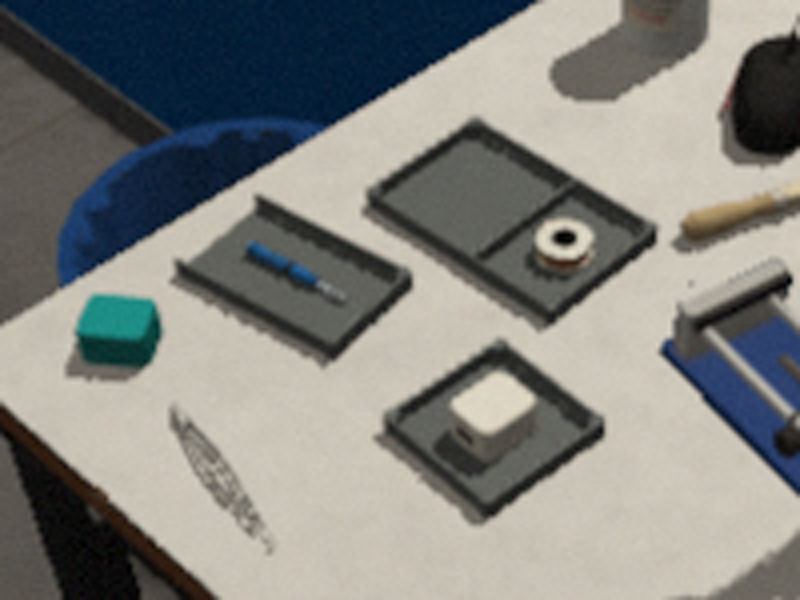

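The driver lies lengthways in the narrow tray at (290,270), with its handle to the open end. Next is the large spool.

Call:
{"method": "move_arm", "body": {"series": [[[0.8, -174, 46, 0, 0], [0.8, -174, 46, 0, 0], [0.8, -174, 46, 0, 0], [0.8, -174, 46, 0, 0], [0.8, -174, 46, 0, 0], [0.8, -174, 46, 30, 0], [0.8, -174, 46, 60, 0], [0.8, -174, 46, 60, 0], [0.8, -174, 46, 60, 0], [0.8, -174, 46, 60, 0]]]}}

```text
time_s: 16.02
eef_pos: [0.6584, -0.2343, 0.0719]
eef_rot: [0.001, 0.694, 0.72, 0.0]
wrist_force: [1.0, 0.3, 0.9]
opening: 0.801
grasp_force: 0.0
```

```bash
python3 go.py .6588,-.2402,.008,-1.536
```

```text
now [ 0.6584 -0.2343  0.0719] psi -1.535 q6 -0.55 op 0.801 gf 0.0 t 16.02 tilt -1.0
(0.6588, -0.2402, 0.008, -1.536) [-5.9  0.2 63.9] turn 0.001
```

Call:
{"method": "move_arm", "body": {"series": [[[0.8, -6, 0, 10, 0], [0.8, -6, 0, 40, 0], [0.8, -6, 0, 60, 0], [0.8, -6, 0, 64, 0], [0.8, -6, 0, 64, 0], [0, -6, 0, 64, 0], [0, -6, 0, 64, 0], [0, -6, 0, 64, 0], [0, -6, 0, 64, 0], [0, -6, 0, 64, 0]]]}}

```text
time_s: 16.85
eef_pos: [0.6596, -0.2419, 0.0089]
eef_rot: [0.002, 0.695, 0.719, 0.001]
wrist_force: [0.0, 0.1, 6.7]
opening: 0.566
grasp_force: 62.9
```

```bash
python3 go.py .620,.277,.13,-1.536
```

```text
now [ 0.6596 -0.2419  0.0089] psi -1.536 q6 -0.56 op 0.566 gf 62.9 t 16.85 tilt -1.0
(0.62, 0.277, 0.13, -1.536) [ 519.7  -20.9 -122.4] turn 0.0
```

Call:
{"method": "move_arm", "body": {"series": [[[0, 0, 0, -35, 0], [0, 0, 0, -75, 0], [0, 0, 0, -110, 0], [0, 200, -8, -110, 0], [0, 200, -8, -110, 0], [0, 200, -8, -110, 0], [0, 200, -8, -110, 0], [0, 200, -8, -110, 0], [0, 200, -8, -110, 0], [0, 200, -8, -110, 0]]]}}

```text
time_s: 17.68
eef_pos: [0.6426, -0.039, 0.1166]
eef_rot: [0.0, 0.693, 0.721, 0.0]
wrist_force: [0.3, -1.1, -1.3]
opening: 0.568
grasp_force: 62.7
```

```bash
python3 go.py .620,.277,.12,-1.536
```

```text
now [ 0.6426 -0.039   0.1166] psi -1.532 q6 -0.28 op 0.568 gf 62.7 t 17.68 tilt -1.0
(0.62, 0.277, 0.12, -1.536) [316.7 -10.3  -3.5] turn 0.004
```

Call:
{"method": "move_arm", "body": {"series": [[[0, 316, -10, 0, 0], [0, 316, -10, 0, 0], [0, 316, -10, 0, 0], [0, 316, -10, 0, 0], [0, 316, -10, 0, 0], [0, 316, -10, 0, 0], [0, 316, -10, 0, 0], [0, 316, -10, 0, 0], [0, 316, -10, 0, 0], [0, 316, -10, 30, 0]]]}}

```text
time_s: 18.52
eef_pos: [0.627, 0.276, 0.0929]
eef_rot: [0.004, 0.694, 0.72, 0.005]
wrist_force: [1.7, 0.2, -0.1]
opening: 0.563
grasp_force: 62.7
```

```bash
python3 go.py .620,.277,.0125,-1.536
```

```text
now [0.627  0.276  0.0929] psi -1.534 q6 0.21 op 0.563 gf 62.7 t 18.52 tilt -0.9999
(0.62, 0.277, 0.0125, -1.536) [ 1.1 -8.  80.3] turn 0.002
```

Call:
{"method": "move_arm", "body": {"series": [[[0, 1, -4, 0, 0], [0, 1, -4, 25, 0], [0, 1, -4, 45, 0], [0, 1, -4, 45, 0], [0, 1, -4, 45, 0], [0, 1, -4, 45, 0], [0, 1, -4, 45, 0], [0, 1, -4, 45, 0], [0, 1, -4, 45, 0], [0, 1, -4, 45, 0]]]}}

```text
time_s: 19.35
eef_pos: [0.6182, 0.2751, 0.042]
eef_rot: [0.0, 0.695, 0.719, 0.001]
wrist_force: [0.2, 0.6, -1.0]
opening: 0.562
grasp_force: 62.8
```

```bash
python3 go.py .620,.277,.0125,-1.536
```

```text
now [0.6182 0.2751 0.042 ] psi -1.536 q6 0.21 op 0.562 gf 62.8 t 19.35 tilt -1.0
(0.62, 0.277, 0.0125, -1.536) [ 1.9  1.8 29.5] turn 0.0
```

Call:
{"method": "move_arm", "body": {"series": [[[0, 2, 2, 0, 0], [0, 2, 2, 15, 0], [0, 2, 2, 26, 0], [0, 2, 2, 30, 0], [0, 2, 2, 30, 0], [0.64, 2, 2, 30, 0], [0.64, 2, 2, 30, 0], [0.64, 2, 2, 25, 0], [0.64, 2, 2, -5, 0], [0.64, 2, 2, -45, 0]]]}}

```text
time_s: 20.18
eef_pos: [0.616, 0.276, 0.0816]
eef_rot: [-0.003, 0.695, 0.719, -0.004]
wrist_force: [1.2, -0.3, -0.0]
opening: 0.637
grasp_force: 0.0
```

Call:
{"method": "move_arm", "body": {"series": [[[0.64, -10, 0, -40, 0], [0.64, -200, 0, -60, 0], [0.64, -200, 0, -60, 0], [0.64, -200, 0, -60, 0], [0.64, -200, 0, -60, 0], [0.64, -200, 0, -60, 0], [0.64, -200, 0, -60, 0], [0.64, -200, 0, -60, 0], [0.64, -200, 0, -60, 0], [0.64, -200, 0, -60, 0]]]}}

```text
time_s: 21.02
eef_pos: [0.6263, 0.0784, 0.1457]
eef_rot: [-0.0, 0.694, 0.72, -0.0]
wrist_force: [-0.5, -0.5, 0.2]
opening: 0.639
grasp_force: 0.0
```

```bash
python3 - <<'E'
from h import *
for n in("scene","top"):
    im,d=camera(n);cv2.imwrite(f"pics/{n}4.png",im);p=cloud(n,d)
    for k,c,r,z0,z1 in [("spool",(.62,.277),.035,.025,.06),("wick",(.621,.198),.03,.0145,.03),("chg",(.489,.125),.04,.021,.04),("tape",(.405,-.087),.05,.014,.03)]:
        q=p[(np.hypot(p[...,0]-c[0],p[...,1]-c[1])<r)&(p[...,2]>z0)&(p[...,2]<z1)]
        if len(q)>5: print(n,k,len(q),np.round(cv2.minAreaRect((q[:,:2]*1000).astype(np.float32))[0],1),np.round(q.mean(0),4))
cv2.imwrite("pics/f.png",cv2.resize(cv2.imread("pics/scene4.png")[100:300,170:470],None,fx=2.66,fy=2.66,interpolation=cv2.INTER_CUBIC))
print(ctrl.get_obs()["eef_pos"])
E
```

```text
scene spool 225 [616.6 278.3] [0.6155 0.2767 0.0343]
scene wick 111 [619.8 198. ] [0.6193 0.1983 0.017 ]
scene chg 250 [486.2 123.3] [0.4849 0.1223 0.028 ]
scene tape 479 [402.8 -84.7] [ 0.402  -0.0851  0.0179]
top spool 243 [622.  277.8] [0.622  0.2773 0.0347]
top tape 249 [408.1 -84.8] [ 0.4076 -0.0846  0.0178]
[0.62635947 0.07857077 0.14573452]
```

View pics/f.png

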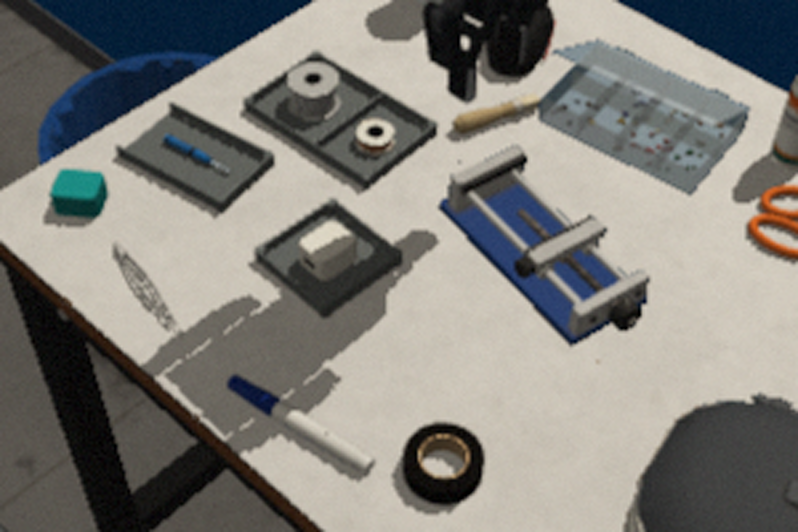

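The large spool is in the larger bay (crop 314,88), the wick spool in the smaller bay (375,135), the charger in the square tray (328,248) and the driver in the narrow tray (195,152). The tape hasn't moved from (443,462), and the arm is clear of everything.

```bash
python3 -c "
from bench import order
print(order.hand_in())"
```

```text
the job is handed in; nothing more can be done
None
```

The job is handed in: both spools, the charger and the driver are each in their own tray or bay, and the tape stayed where it was; the hand-in returned no verdict.

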